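# Snap the protective cover over a test specimen in its carrier

## Robot

A 6-joint arm with a two-finger parallel gripper is mounted at the origin on a cart in front of the work surface, level with it; the furniture and walls round the work are solid. World frame = base frame: x ahead of the robot, y to its left, z up, the work surface at z = 0. Lengths are in mm, angles in rad, forces in N, time in s.
With the tool pointing down it reaches from about 350 to 775 mm from the base axis. Payload 7.3 kg.
Tool frame: the origin (TCP) lies at the very end of the fingers, on their centre line; the grasp point (between the pads) lies grip_point_offset behind it (grip_point_offset is the distance from the TCP to the grasp point, in mm); x points along the fingers, z is the direction in which the jaws open and shut, and the axes are right-handed (so a half turn about x gives the same grasp; the last joint's range is limited). The gripper opens to 92 mm and grips with 3 to 60 N. Pads are 19 mm wide; open, the fingers measure 130 mm over their backs; the gripper's body (75 mm by 190 mm) begins 47 mm behind the grasp point.
Start: joints at [-1.371, 0.342, 1.524, -0, 1.275, -0.146], TCP at [177.971, -493.934, 226.741] pointing down, gripper open.
Joint ranges: [-2.53, 2.53], [-0.77, 2.02], [0.04, 2.7], [-1, 4.14], [0.28, 2.66], [-3.11, 3.11]. Speed limits (rad/s): [2.57, 2.57, 3.14, 3.14, 3.14, 3.14].

## Interface

Orientations are given as [roll, pitch, yaw] about the fixed x, y, z axes, in that order (R = Rz(yaw) Ry(pitch) Rx(roll)).
In Python, from plant import * gives the robot as it stands.
- The arm moves only by the tool send_rows, never from a script. Its argument "series" is text: rows parted by semicolons, each of 5 numbers parted by spaces: the gripper's target within -1 to 1 (fully open at 1, half-way at 0, shut at -1), then the shift along the tool's x, y, z in units of 30 mm (1.0 is 30 mm), then the turn about the tool's x in units of 5 degrees (1.0 is 5 degrees). A call has 1 to 8 rows; each row is the pose to reach, as a shift and turn from the pose commanded when the call began, along the tool's axes at that moment; what a row does not reach only later rows make up. A row lasts 1/8 s, in which the tool goes at most 62.5 mm and 10.7 degrees, less where a joint would pass 70% of its speed; a pose out of reach is approached as far as the arm can. A call with a gripper value outside its range is refused whole. The fingers move at their own pace and stop on an object; the grip force is fixed at half the most. Time passes only in rows, so rows that repeat a pose let the fingers close. It gives the time, the measured TCP pose, the force and the opening at its end, in the units of the state.
- get_obs(): the state, without advancing time (a new reading comes with each control period).
- capture(name): name is "scene" or "top"; returns a dict with "pixels" (480x640x3 uint8, red, green, blue), "mtx" (3x3 intrinsics, pixels), "k1" (the pictures are not rectified: a ray, as slopes to the right and down, at radius r is drawn at 1 + k1 r^2 times it, then the intrinsics apply), "R" (3x3) and "t" (3): a world point X has camera coordinates R X + t. Camera axes: x right, y down, z forward; pixel columns grow to the right and rows downward; lengths in mm; the calibration is good to about 2 mm. A picture is of the moment at which its call begins. There is no depth.
- close_job(): hands the job in, once; it reports no verdict.
Trained networks look in a picture, given as the dict that the camera call returned (one of the last four; its "shot" number tells which), for a name from the list of things; names that differ only in an ending like _2 or _b are one class to them, and where a whole thing is asked for, a point or a joint stands for the part that bears it (a point fixed in the world has none). Each returns a list of dicts, best first, with "score" (0 to 1); they miss things now and then, are a little off and sometimes report something else, mostly with a low value. They report only what shows in the picture. A call takes as long as a camera call. They do not tell look-alikes from the thing itself.
- cut_out(picture, thing): "pixels" (480x640 bool, what is visible of it).
- place_of(picture, thing): "point" ([x, y, z] in mm, in world coordinates, good to about 4 mm: a listed point, or the origin of a listed thing).
The state is a dict: "time": time; "joint_positions": joint angles; "dq": joint speeds; "tau": joint torques, N m; "tool_pos": TCP position; "tcp_rot": TCP orientation; "contact_force": force on the tool from outside, world axes, zero at the start; "moment": the same for the moment, N m; "grip_width": finger opening in mm.
Only numpy, scipy, OpenCV 4.12 (cv2) and the standard library are available. Lean on these libraries where they do the work, as an engineer would, in place of code of your own. Each camera call takes 0.05 s, during which the arm holds its last target.

## Task

Stand the short steel cylinder upright in the round nest of the grey carrier and let go of it, then fit the blue snap cover over it and press the cover straight down until both of the carrier's hooks have clicked over it and it lies fully home at both ends. The hooks are thin: press gently, never harder than about 40 N, and go by feel rather than by height, for the carrier's tray floats on springs down to a stop you cannot see. Leave the tin, the round reference block and the tape roll where they are.

Things in the scene. Friction and masses are not known exactly. Their poses are not given: they have to be found in the camera images.
- carrier: Grey plastic tray 72 (x) x 132 (y) x 14 mm, riding on posts over a fixed steel plate 84 x 150 x 4 mm. Origin: centre of its underside, 18 mm above the worktop when raised; z up, y along its length. Light springs hold it up; a push growing from 1 or 2 to about 7 N sinks it straight down until it meets a hidden stop screw, set anywhere from 2 to 10 mm below; from there it is hard. It rises again when let go.
- nest (a point): Centre of the round nest in the middle of the tray, on the tray's flat top (the nest's floor), 32 mm above the worktop when the tray is raised; axes as the carrier's. The nest is a ring of ribs 39 mm across inside, 47 mm outside, and 6 mm high. The cylinder's weight alone does not sink the tray.
- hook_left_tip (a point): Top of the cream-coloured hook near the tray's +y end (50 mm from the middle), 14 mm above the tray's top. The hook is 16 mm wide (x) and stands out of a pocket in the tray; its bevelled head points outward, away from the middle, with its catch face 5 mm above the tray's top, and bends inward when pushed.
- hook_right_tip (a point): Top of the same hook near the tray's -y end, mirrored.
- specimen: The short steel cylinder, dark sides and bright top, 36 mm in diameter and 22 mm high, 0.14 to 0.22 kg, standing upright. Origin at the centre of its underside.
- cover: Blue plastic snap cover, about 0.1 kg, right way up on the worktop, open below: a hood 60 (x) x 70 (y) x 29 mm high (inside 54 x 64 x 26 mm) with a flange 4 mm thick at each end (124 mm long overall, along y), each with a slot for a hook. Origin at the centre of its underside; z up. It fits either way round (half turn), centred on the carrier, long sides parallel, flanges flat on the tray's top.
- cover_grip (a point): Middle of the grip bar on top of the hood: 12 mm thick (x), 50 mm long (y), 20 mm high, from 29 to 49 mm above the cover's underside; this point is 39 mm above it.
- cover_end_a (a point): Underside of the flange at the cover's +y end, 58 mm from its middle; level with the tray's top when this end is home. The slot (20 mm wide in x) finds its hook from up to about 2 mm off. With the tray on its stop the push grows to some 10 to 20 N in all; the click comes about 1 mm before the flange lies on the tray, and the push drops. An end not clicked stays 2 mm or more high when let go.
- cover_end_b (a point): The same at the cover's -y end.
- cotton_tin: Round tin with green lid, 67 mm in diameter, 40 mm high, a bystander; origin at its underside.
- ref_block: Flat round grey steel reference block, 62 mm in diameter, 10 mm high, a bystander; origin at its underside.
- tape_roll: Roll of black tape lying flat, 68 mm in diameter, 30 mm high, a bystander; origin at its underside.
Things that resemble listed ones, but are neither listed nor needed, are in the scene too. Of the things that look like the specimen, take the one that is farthest to the robot's right at the start.

How it is judged (in metres and radians):
On the way, in this order (a step that is already met when the one before it is completed fails the run):
1. the steel cylinder stands in the carrier's nest and is let go, the cover not yet on (horizontal distance between specimen and nest below 0.004 m and z of specimen in the frame of nest between -0.002 and 0.002 m and angle between specimen's own z axis and vertical below 0.1 rad and contact force between specimen and the fingers below 0.2 N and distance between cover and nest above 0.05 m), for 0.2 s.
2. both ends of the cover are snapped home under the hooks (z of each of cover_end_a, cover_end_b in the frame of nest below 0.0015 m and horizontal distance between cover and nest below 0.006 m), for 0.2 s.
At the end, for the whole second after the job is handed in: The steel cylinder stands upright in the nest (within 4 mm of its centre, 2 mm of its floor), and the cover lies over it with both flange ends within 1.5 mm of the tray's top, within 6 mm of centre and in line with the carrier, held by both hooks, released and at rest (all of step 2 and horizontal distance between specimen and nest below 0.004 m and z of specimen in the frame of nest between -0.002 and 0.002 m and angle between specimen's own z axis and vertical below 0.1 rad and angle between the y axis of cover and the y axis of carrier, either way round below 0.08 rad and contact force between each of specimen, cover and the fingers below 0.2 N and linear speed of cover below 0.02 m/s); the robot touches nothing.
It fails at once if the cover is pressed on the carrier with more than 40 N (contact force between cover and carrier above 40 N).
It fails at once if the gripper bears on the carrier or its hooks with more than 40 N (contact force between the fingers and carrier above 40 N).
It fails at once if the cotton tin is moved more than 3 cm (distance of cotton_tin from where it was at the start of the episode above 0.03 m).
It fails at once if the round reference block is moved more than 3 cm (distance of ref_block from where it was at the start of the episode above 0.03 m).
It fails at once if the tape roll is moved more than 3 cm (distance of tape_roll from where it was at the start of the episode above 0.03 m).
It also fails if it takes over 67 s, if anything falls off the work surface, if the arm or the gripper's body presses on something with over 40 N, if the wrist force passes 120 N, or if a joint passes its speed limit or range.

## Working session

There is one attempt and no reset: what is moved stays moved. The work goes in short steps, Python scripts to look and compute and a tool call to move; the robot and the scene stay as the last step left them, time stands still between calls to the robot, and variables do not carry over. Pictures are saved under pics/ and viewed, and the job is handed in when it is done.

Besides the shell and the picture viewer there is one more tool, called after "Request:" as a command line: name --argument value ..., lists and objects as JSON in quotes. send_rows: Moves the arm, as the interface text tells. Its arguments: {"type":"object","properties":{"series":{"type":"string"}},"required":["series"]}

```bash
ls; mkdir -p pics; python3 - <<'E'
from plant import *
import cv2
o=get_obs();print(o)
for n in("scene","top"):
    p=capture(n);cv2.imwrite(f"pics/{n}0.png",p["pixels"][:,:,::-1]);print(n,p["mtx"],p["k1"],p["R"],p["t"])
    for th in["carrier","nest","hook_left_tip","specimen","cover","cover_grip","cover_end_a","cotton_tin","ref_block","tape_roll"]:
        print(th,[(d["point"],round(d["score"],2)) for d in place_of(p,th)])
print(get_obs()["time"])
E
```

```text
pics
{'time': 0.0, 'joint_positions': array([-1.37104103e+00,  3.42699841e-01,  1.52502503e+00,  3.52870238e-06,
        1.27540331e+00, -1.46013760e-01]), 'dq': array([-0.00127847, -0.00096652,  0.00092561, -0.00142407, -0.00028067,
       -0.00154926]), 'tau': array([-2.46486015e-03, -4.31256795e+01, -2.44222176e+01,  7.16584828e-02,
        5.60771464e-02, -1.44944620e-04]), 'tool_pos': array([ 177.86556189, -493.51360875,  226.05404804]), 'tcp_rot': array([2.99338142, 1.5692608 , 1.76835312]), 'contact_force': array([-0.25553261,  0.27456933, -0.71790612]), 'moment': array([0.01234212, 0.00315019, 0.00834583]), 'grip_width': 91.49253614096914}
scene [[465.94904777   0.         320.29793853]
 [  0.         465.94904777 242.0440739 ]
 [  0.           0.           1.        ]] -0.11919539187438659 [[ 0.8675863  -0.49712382  0.01272508]
 [-0.23990303 -0.44082181 -0.86494085]
 [ 0.43559219  0.74735804 -0.50171247]] [-509.81505746  203.84393069  781.37096504]
carrier [([510.8, -15.4, 19.8], 0.79)]
nest [([508.4, -14.3, 34.1], 0.69)]
hook_left_tip []
specimen [([490.5, -175.5, -2.6], 0.
[... 721 characters left out ...]
0121e-01]] [   5.84484726  586.57017916 1092.5579277 ]
carrier [([509.2, -12.0, 17.8], 0.71)]
nest [([511.0, -8.1, 28.9], 0.9), ([496.2, -60.0, 44.2], 0.66), ([502.9, -249.6, -0.7], 0.59), ([693.7, 114.7, -2.0], 0.42)]
hook_left_tip [([526.9, 37.4, 45.3], 0.52)]
specimen [([502.5, -250.7, 0.2], 0.85), ([570.5, -172.4, -1.3], 0.63), ([486.3, -175.0, 3.7], 0.61), ([526.8, 322.9, -0.7], 0.29)]
cover [([538.1, 265.0, 0.4], 0.59)]
cover_grip [([534.3, 262.9, 35.3], 0.83)]
cover_end_a [([545.8, 205.4, 1.9], 0.77), ([530.4, 322.1, -1.2], 0.64), ([508.4, -10.8, 17.8], 0.49)]
cotton_tin [([696.5, 112.0, -5.8], 0.6)]
ref_block [([644.0, 222.3, -0.6], 0.59)]
tape_roll [([665.1, -20.3, -1.6], 0.73)]
1.1
```

View pics/scene0.png

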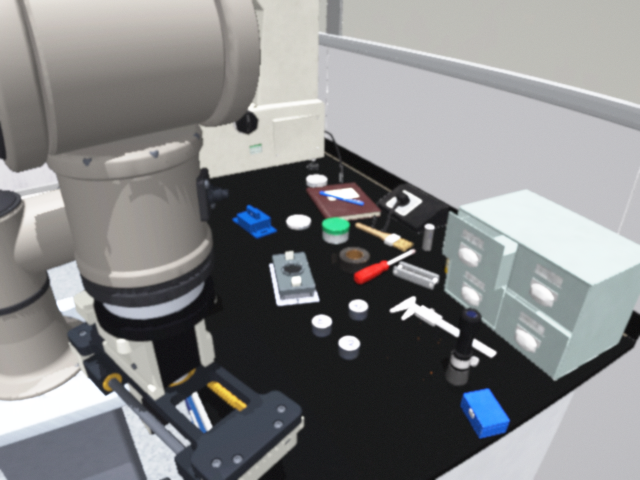

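View pics/top0.png

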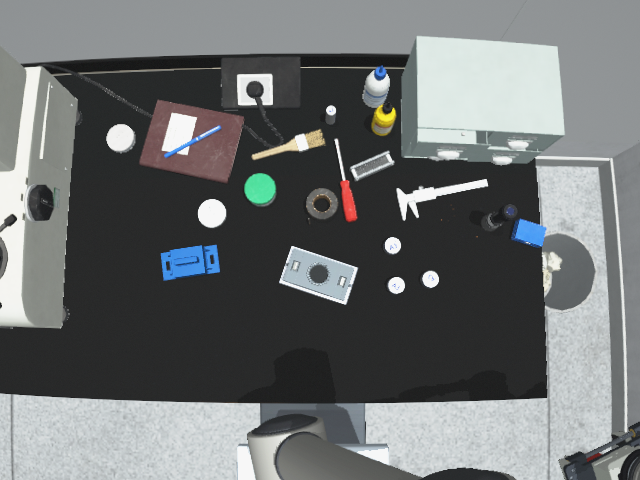

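The three look-alikes in top0 are at pixels (392,246), (397,285) and (430,279). The one farthest to the robot's right (smallest y) is (430,279), at about (503,-250). I'll confirm it in a crop and measure it more precisely.

```bash
cat > h.py <<'E'
import numpy as np, cv2
def dist(p): return np.array([p["k1"],0,0,0,0.])
def proj(p,X):
    X=np.atleast_2d(np.asarray(X,float)); c=X@p["R"].T+p["t"]; s=c[:,:2]/c[:,2:]
    r2=(s**2).sum(1,keepdims=True); s=s*(1+p["k1"]*r2); m=p["mtx"]
    return s*[m[0,0],m[1,1]]+[m[0,2],m[1,2]]
def onplane(p,uv,z):
    uv=np.asarray(uv,np.float64).reshape(-1,1,2)
    s=cv2.undistortPoints(uv,np.asarray(p["mtx"],float),dist(p)).reshape(-1,2)
    d=np.c_[s,np.ones(len(s))]@p["R"]; C=-p["R"].T@p["t"]
    return C+d*((z-C[2])/d[:,2])[:,None]
E
python3 - <<'E'
from plant import *
from h import *
import pickle
p=capture("top"); q=capture("scene")
pickle.dump((dict(p),dict(q)),open("s0.pkl","wb"))
for nm,pp,c in(("t",p,(415,265)),("s",q,(340,325))):
    im=pp["pixels"][c[1]-40:c[1]+40,c[0]-50:c[0]+50,::-1]
    cv2.imwrite(f"pics/c1{nm}.png",cv2.resize(im,None,fx=5,fy=5,interpolation=cv2.INTER_CUBIC))
im=p["pixels"][225:325,150:370,::-1]
cv2.imwrite("pics/c1m.png",cv2.resize(im,None,fx=3.6,fy=3.6,interpolation=cv2.INTER_CUBIC))
for th in("specimen","cover","carrier","hook_left_tip","nest"):
  for pp in(p,q):
    for d in cut_out(pp,th):
        m=d["pixels"];ys,xs=np.nonzero(m)
        if len(xs):print(th,pp is p,round(d["score"],2),m.sum(),xs.mean().round(1),ys.mean().round(1),xs.min(),xs.max(),ys.min(),ys.max())
E
```

```text
specimen True 0.84 271 429.1 279.2 420 438 271 287
specimen True 0.62 256 391.7 245.5 383 400 237 254
specimen True 0.51 260 395.5 285.3 387 404 277 294
specimen False 0.68 418 349.0 347.6 339 359 336 359
specimen False 0.68 45 289.0 256.0 286 292 253 259
specimen False 0.58 321 357.9 309.5 349 367 300 319
cover True 0.31 654 212.2 212.8 198 226 199 227
cover False 0.75 807 254.7 222.7 233 275 206 238
carrier True 0.82 2282 317.8 273.9 282 352 249 300
carrier False 0.71 1396 292.7 273.6 273 314 252 294
hook_left_tip False 0.58 66 289.2 255.9 285 293 252 260
nest False 0.86 1359 292.5 273.4 272 313 253 294
```

View pics/c1t.png

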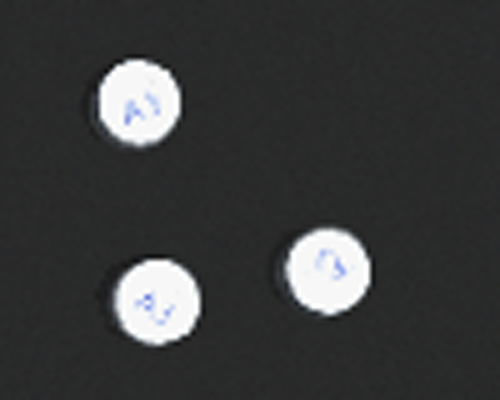

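View pics/c1m.png

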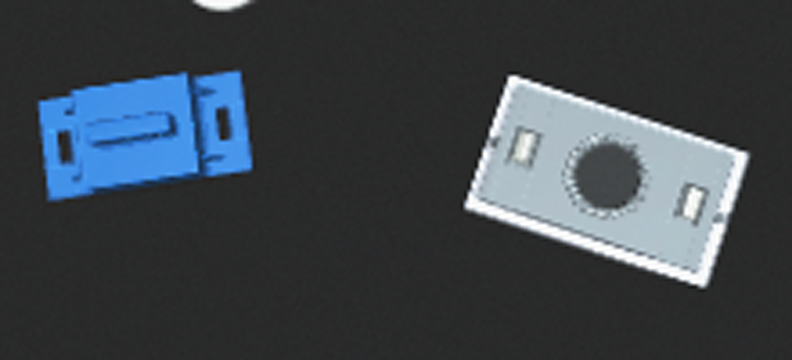

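View pics/c1s.png

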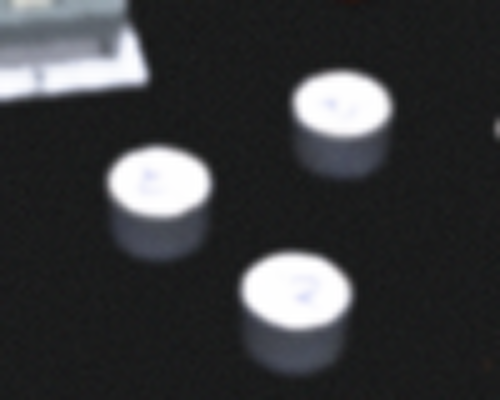

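The crop confirms it: the specimen's bright top is at about (430,279) in the top view, and both other cylinders are further left. Next I'll measure it at sub-pixel level.

```bash
cat > m.py <<'E'
from h import *
def centroid(w):  # weighted
    ys,xs=np.mgrid[:w.shape[0],:w.shape[1]];return np.array([(w*xs).sum(),(w*ys).sum()])/w.sum()
def blob(im,box,lo,hi,inv=False):
    x0,x1,y0,y1=box;g=im[y0:y1,x0:x1].astype(float).mean(2);w=np.clip((g-lo)/(hi-lo),0,1)
    if inv:w=1-w
    n,l,st,c=cv2.connectedComponentsWithStats((w>.3).astype(np.uint8));k=1+np.argmax(st[1:,4])
    m=cv2.dilate((l==k).astype(np.uint8),np.ones((3,3)));w=w*m
    return centroid(w)+[x0,y0],w.sum()
E
python3 - <<'E'
from m import *
import pickle
p,q=pickle.load(open("s0.pkl","rb"))
print("C top",-p["R"].T@p["t"],"C scene",-q["R"].T@q["t"])
im=p["pixels"]
c,a=blob(im,(417,445,267,292),80,200);print("spec top",c,a,onplane(p,c,22))
for X in onplane(p,c,22): print("in px area exp")
c,a=blob(q["pixels"],(335,363,332,349),120,200);print("spec scene",c,a,onplane(q,c,22))
g=im.astype(float).mean(2)
c,a=blob(im,(305,333,260,288),60,110,True);print("nest",c,a,onplane(p,c,32),onplane(p,c,35))
np.set_printoptions(linewidth=250)
print(g[258:290:1,303:336].astype(int))
for nm,b in(("hL",(288,302,258,274)),("hR",(335,349,273,290))):
    c,a=blob(im,b,205,240);print(nm,c,a,onplane(p,c,46)); 
hsv=cv2.cvtColor(im,cv2.COLOR_RGB2HSV)
b=((hsv[...,0]>95)&(hsv[...,0]<120)&(hsv[...,1]>120)).astype(np.uint8);b[:, :150]=0;b[:,240:]=0;b[:235]=0;b[300:]=0
r=cv2.minAreaRect(np.argwhere(b)[:,::-1].astype(np.float32));print("cover rect",r)
for bb in((160,178,258,275),(205,222,250,268)):
    x0,x1,y0,y1=bb;s=1-b[y0:y1,x0:x1]
    print(x0,y0);print(g[y0:y1,x0:x1].astype(int))
E
```

```text
C top [4.20419123e+02 3.10344196e-01 1.16663157e+03] C scene [ 150.85224405 -747.54623022  574.82393831]
spec top [430.18397247 278.73521426] 222.01388888888886 [[ 501.7012468 -249.078614    22.       ]]
in px area exp
spec scene [348.72938818 342.33945512] 232.775 [[ 501.78852014 -248.43021261   22.        ]]
nest [318.5008515  273.66702997] 195.73333333333332 [[512.43593314 -12.79379908  32.        ]] [[512.19263793 -12.75915133  35.        ]]
[[187 187 186 ...  42  41  41]
 [186 187 186 ... 147  71  40]
 [187 187 186 ... 227 244 226]
 ...
 [146 133 137 ... 191 191 192]
 [246 243 188 ... 191 191 190]
 [247 246 246 ... 191 190 191]]
hL [295.41751701 265.29336735] 11.2 [[528.64460219  34.92072153  46.        ]]
hR [341.83868207 280.89816003] 22.25714285714286 [[496.32308211 -60.55663014  46.        ]]
cover rect ((189.61859130859375, 261.4572448730469), (30.06366539001465, 58.14945983886719), 81.46923065185547)
160 258
[[ 43 139 146 146 146 147 148 148 148 148 149 152 147 147 147 147 139 122]
 [ 41 116 144 147 148 146 148 148 148 148 146 143 147 142 123 121 131 136]
 [ 40  93 143 149
[... 1695 characters left out ...]
151 151 144  63  41  41  78 137 152 151 143  92  41  41  42]
 [ 74 126 133 151 146  93  41  41  76 134 151 152 143  96  40  42  40]
 [ 73 127 130 151 146  94  40  40  61 117 153 152 147 115  42  42  41]
 [ 68 112 131 150 147 102  39  41  61 116 152 152 152 135  44  42  42]
 [ 68 111 131 152 150 123  42  42  61 114 152 152 152 137  44  40  42]
 [ 66  95 130 151 152 143  42  49  83 129 155 161 155 147  45  42  42]
 [ 67  98 132 151 152 152 150 150 150 151 152 153 152 140  65  41  42]
 [ 67  98 131 151 153 152 153 152 152 152 152 152 153 141  87  42  42]
 [ 65  85 131 151 152 151 152 153 152 152 151 152 151 142  90  43  42]
 [ 64  72 132 151 152 153 152 152 152 152 152 152 152 143  97  41  42]]
```

```bash
cat > go.py <<'E'
import numpy as np
from scipy.spatial.transform import Rotation as Ro
from plant import *
def st():
    o=get_obs();R=Ro.from_euler("xyz",o["tcp_rot"]).as_matrix();return o,R
def rel(target,jaw=None,verbose=True):
    """target TCP; jaw: world angle of the tool z direction (mod pi)"""
    o,R=st();d=R.T@(np.array(target)-o["tool_pos"])/30
    t=0
    if jaw is not None:
        zt=np.array([np.cos(jaw),np.sin(jaw),0]);v=R.T@zt
        t=np.arctan2(-v[1],v[2])  # rotate about x: z-> -sin t y + cos t z
        t=(t+np.pi/2)%np.pi-np.pi/2
    print("pos",o["tool_pos"].round(1),"x",R[:,0].round(4),"z",R[:,2].round(3),"shift",d.round(3),"turn",round(np.degrees(t)/5,3),"F",o["contact_force"].round(1),"w",round(o["grip_width"],1),"t",round(o["time"],2),"q6",o["joint_positions"][5].round(2))
E
python3 - <<'E'
from go import *
from m import *
import pickle
print("gpo",grip_point_offset)
p,q=pickle.load(open("s0.pkl","rb"));g=p["pixels"].astype(float).mean(2)
def slot(x0,x1,y0,y1):
    w=np.clip((120-g[y0:y1,x0:x1])/75,0,1);ys,xs=np.nonzero(w>.0);return centroid(w)+[x0,y0],w.sum()
a,_=slot(165,170,260,271);b,_=slot(209,214,253,265)
A=onplane(p,a,3)[0];B=onplane(p,b,3)[0];print(a,b,A,B,(A+B)/2,np.linalg.norm(A-B),"jaw", np.degrees(np.arctan2((A-B)[1],(A-B)[0])-np.pi/2))
c=0.326
rel([502,-248.8,110],-c)
E
```

```text
gpo 18.8
[167.53575428 265.23484243] [211.52684786 258.88912827] [532.52410093 313.78143938   3.        ] [546.53197135 217.43308188   3.        ] [539.52803614 265.60726063   3.        ] 97.36131894216523 jaw 8.272144698272408
pos [ 178.  -493.9  226.8] x [ 0.e+00 -1.e-04 -1.e+00] z [ 0.339 -0.941  0.   ] shift [ 3.892 12.931 -4.027] turn -10.302 F [-0.  -0.4 -1. ] w 91.5 t 1.7 q6 -0.15
```

Request:
send_rows --series "1 0.4 1.8 -0.5 -2; 1 0.9 3.6 -1.1 -4; 1 1.5 5.6 -1.7 -6; 1 2.2 7.4 -2.3 -8; 1 2.8 9.2 -2.9 -10.3; 1 3.3 11 -3.5 -10.3; 1 3.7 12.4 -3.9 -10.3; 1 3.89 12.93 -4.03 -10.3"

```text
time: 2.7
tool_pos: [503.3, -246.9, 109.2]
tcp_rot: [2.763, 1.57, 2.44]
contact_force: [-1.3, -0.4, 0.3]
grip_width: 91.8
```

```bash
python3 - <<'E'
from go import *
rel([502,-248.8,7.5],-.326)
E
```

```text
pos [ 503.3 -246.9  109.2] x [-6.e-04  5.e-04 -1.e+00] z [ 0.948 -0.318 -0.001] shift [ 3.39  -0.074 -0.017] turn 0.03 F [-1.3 -0.4  0.3] w 91.8 t 2.7 q6 -0.27
```

Request:
send_rows --series "1 1.5 0 0 0; 1 2.6 0 0 0; 1 3 0 0 0; 1 3 0 0 0; 1 3 0 0 0"

```text
time: 3.32
tool_pos: [502.7, -249.6, 21.5]
tcp_rot: [-0.317, 1.568, -0.644]
contact_force: [0.5, 0.9, 0.2]
grip_width: 91.6
```

```bash
python3 - <<'E'
from go import *
rel([502,-248.8,7.5],-.326)
E
```

```text
pos [ 502.7 -249.6   21.5] x [ 0.0021 -0.0016 -1.    ] z [ 0.947 -0.321  0.003] shift [ 0.466  0.02  -0.031] turn -0.007 F [0.5 0.9 0.2] w 91.6 t 3.33 q6 -0.27
```

Request:
send_rows --series "1 0.46 0 0 0; 1 0.46 0 0 0; -1 0.46 0 0 0; -1 0.46 0 0 0; -1 0.46 0 0 0; -1 0.46 0 0 0; -1 0.46 0 0 0; -1 0.46 0 0 0"

```text
time: 4.32
tool_pos: [501.8, -248.7, 6.2]
tcp_rot: [-3.025, 1.571, 2.932]
contact_force: [-2.0, 0.8, 1.1]
grip_width: 36.6
```

Request:
send_rows --series "-1 -1 0 0 0; -1 -2.5 0 0 0; -1 -3.3 0 0 0; -1 -3.3 0 0 0"

```text
time: 4.82
tool_pos: [502.8, -249.2, 106.7]
tcp_rot: [-0.29, 1.567, -0.616]
contact_force: [-0.1, -0.2, -2.4]
grip_width: 35.0
```

```bash
python3 - <<'E'
from go import *
rel([512.3,-12.8,100],-.326)
E
```

```text
pos [ 502.8 -249.2  106.7] x [ 0.003  -0.0021 -1.    ] z [ 0.947 -0.32   0.004] shift [ 0.207  7.568 -2.225] turn -0.001 F [-0.1 -0.2 -2.4] w 35.0 t 4.83 q6 -0.27
```

Request:
send_rows --series "-1 0.1 1.5 -0.4 0; -1 0.2 3.2 -0.9 0; -1 0.2 4.8 -1.4 0; -1 0.2 6.3 -1.8 0; -1 0.2 7.2 -2.1 0; -1 0.2 7.57 -2.22 0; -1 0.2 7.57 -2.22 0; -1 0.2 7.57 -2.22 0"

```text
time: 5.82
tool_pos: [511.6, -13.3, 98.8]
tcp_rot: [-2.22, 1.57, -2.547]
contact_force: [0.8, 0.8, -1.9]
grip_width: 35.1
```

```bash
python3 - <<'E'
from go import *
from m import *
p=capture("top");q=capture("scene")
rel([512.3,-12.8,60],-.326)
rel([512.3,-12.8,60],-.326)
for n,pp,c in(("t",p,(318,270)),("s",q,(300,270))):
    im=pp["pixels"][c[1]-50:c[1]+50,c[0]-65:c[0]+65,::-1]
    cv2.imwrite(f"pics/a2{n}.png",cv2.resize(im,None,fx=5,fy=5,interpolation=cv2.INTER_CUBIC))
E
```

```text
pos [511.6 -13.4  99. ] x [-1.e-04 -2.e-04 -1.e+00] z [ 0.947 -0.322 -0.   ] shift [1.301 0.025 0.015] turn -0.019 F [ 0.9  0.  -3.2] w 35.3 t 5.92 q6 0.15
pos [511.6 -13.4  99. ] x [-1.e-04 -2.e-04 -1.e+00] z [ 0.947 -0.322 -0.   ] shift [1.301 0.025 0.015] turn -0.019 F [ 0.9  0.  -3.2] w 35.3 t 5.92 q6 0.15
```

View pics/a2t.png

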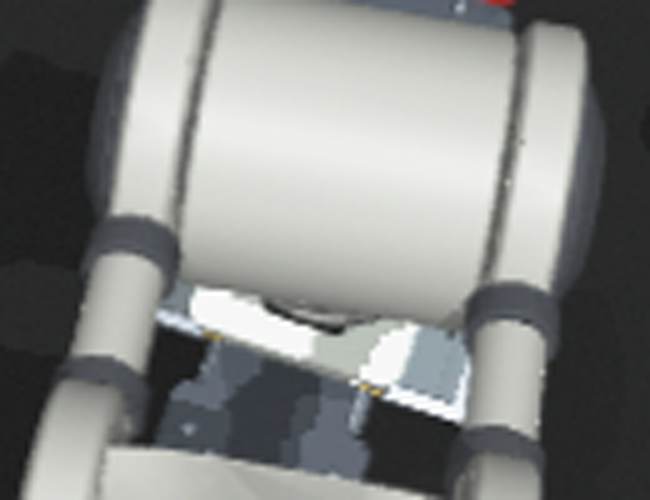

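View pics/a2s.png

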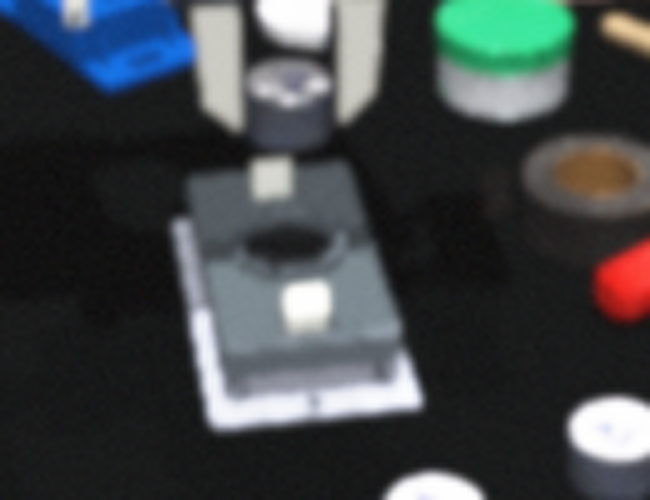

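```bash
python3 - <<'E'
from m import *
import pickle
p,q=pickle.load(open("s0.pkl","rb"))
g=q["pixels"].astype(float).mean(2)
np.set_printoptions(linewidth=250,threshold=100000)
print(g[259:281,276:310].astype(int))
X=[[512.3+19.5*np.cos(a),-12.8+19.5*np.sin(a),38] for a in np.linspace(0,6.28,9)]
print(proj(q,X).round(1).tolist(), proj(q,[[512.3,-12.8,32]]))
for b in((283,296,250,262),(288,302,274,287)):
    print(blob(q["pixels"],b,200,235), )
print(proj(q,[[528.6,34.9,46],[496.3,-60.6,46]]))
E
```

```text
[[161 161 160 160 160 159 161 160 157 174 200 212 208 198 196 195 182 167 155 157 163 166 169 164 162 161 162 160 156 145 111  62  34  27]
 [160 161 161 160 159 160 159 162 162 168 181 187 180 178 178 177 170 165 161 162 162 162 163 163 163 162 163 162 160 153 127  80  40  26]
 [159 161 159 162 162 161 161 162 162 166 168 166 165 171 178 174 168 167 163 163 159 156 156 159 160 163 162 161 162 158 139  99  56  31]
 [162 162 162 162 162 163 163 162 163 162 162 154 151 161 170 166 158 157 158 155 151 145 148 157 164 166 164 161 163 160 155 126  78  35]
 [163 162 163 163 162 162 164 165 158 156 150 141 133 136 140 139 134 133 134 138 134 132 141 151 162 171 164 160 162 163 161 141  87  40]
 [163 163 163 162 164 162 166 164 149 137 130 121 113 107 102 100  98  99 108 113 109 110 121 133 148 160 157 156 160 163 162 142  91  46]
 [161 163 161 164 163 161 159 150 132 113 103 100  96  87  75  71  71  72  83  88  86  90  96 102 117 134 148 156 160 162 159 141 103  58]
 [161 162 162 163 161 155 142 124 104  88  79  80  75  68  61  60  59  61  65  68  66  73  77  79  92 114 142 157 163 162 160 1
[... 1630 characters left out ...]
 254 252 238 193 165 163 162 162 162 163 161 161]
 [174 141 153 160 163 163 162 162 163 163 162 161 163 164 173 213 247 254 255 255 255 255 254 253 242 196 166 163 162 162 162 162 163 162]
 [184 142 152 161 162 162 162 162 163 162 162 161 162 163 172 214 247 254 255 255 255 255 254 253 242 197 165 162 162 162 161 163 163 162]]
[[300.6, 265.2], [295.2, 262.9], [288.2, 263.3], [283.6, 266.2], [284.0, 270.1], [289.4, 272.7], [296.6, 272.2], [301.3, 269.1], [300.6, 265.3]] [[292.43824572 270.0587167 ]]
(array([288.90906881, 255.10187211]), np.float64(39.17142857142858))
(array([295.88581611, 279.99016393]), np.float64(66.80952380952381))
[[289.10096325 252.07658337]
 [295.99186488 277.96477332]]
```

Request:
send_rows --series "-1 0.6 0.02 0.02 0; -1 1.2 0.02 0.02 0; -1 1.6 0.02 0.02 0; -1 1.7 0.02 0.02 0; -1 1.7 0.02 0.02 0"

```text
time: 6.55
tool_pos: [512.6, -12.1, 48.4]
tcp_rot: [-0.143, 1.57, -0.469]
contact_force: [-0.3, -0.6, -1.9]
grip_width: 35.1
```

```bash
python3 - <<'E'
from go import *
rel([512.3,-12.8,38.5],-.326)
E
```

```text
pos [512.6 -12.1  48.4] x [ 3.e-04 -2.e-04 -1.e+00] z [ 0.947 -0.321  0.   ] shift [ 0.33  -0.024 -0.002] turn -0.005 F [-0.3 -0.6 -1.9] w 35.1 t 6.55 q6 0.15
```

Request:
send_rows --series "-1 0.1 -0.01 0 0; -1 0.2 -0.01 0 0; -1 0.27 -0.01 0 0; -1 0.3 -0.01 0 0; -1 0.3 -0.01 0 0"

```text
time: 7.18
tool_pos: [512.3, -12.2, 39.2]
tcp_rot: [-1.635, 1.571, -1.961]
contact_force: [-0.3, -0.3, -2.3]
grip_width: 34.6
```

```bash
python3 - <<'E'
from go import *
from m import *
q=capture("scene")
rel([512.3,-12.8,38.5],-.326)
c=(292,265)
im=q["pixels"][c[1]-30:c[1]+30,c[0]-40:c[0]+40,::-1]
cv2.imwrite(f"pics/a3.png",cv2.resize(im,None,fx=8,fy=8,interpolation=cv2.INTER_CUBIC))
E
```

```text
pos [512.3 -12.1  39.2] x [ 0.e+00 -1.e-04 -1.e+00] z [ 0.947 -0.32   0.   ] shift [ 0.024 -0.02   0.007] turn -0.001 F [ 0.4 -0.1 -1. ] w 35.2 t 7.22 q6 0.15
```

View pics/a3.png

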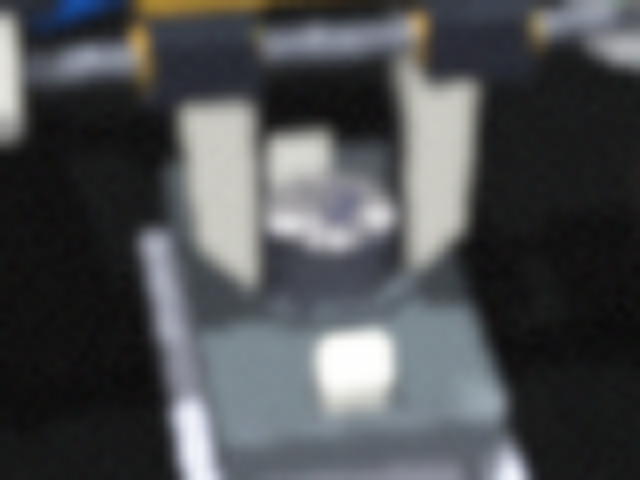

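Request:
send_rows --series "-1 0.02 -0.01 0 0; 0.4 0.02 -0.01 0 0; 0.4 0.02 -0.01 0 0; 0.4 0.02 -0.01 0 0; 0.4 -0.4 -0.01 0 0; 0.4 -1.6 0 0 0; 0.4 -2.8 0 0 0; 0.4 -3.0 0 0 0"

```text
time: 8.22
tool_pos: [513.8, -12.4, 132.4]
tcp_rot: [0.147, 1.565, -0.179]
contact_force: [-1.1, 0.1, 0.8]
grip_width: 64.3
```

```bash
python3 - <<'E'
from go import *
from m import *
q=capture("scene")
rel([539.5,265.6,150],np.radians(8.3))
c=(292,265)
im=q["pixels"][c[1]-30:c[1]+30,c[0]-40:c[0]+40,::-1]
cv2.imwrite(f"pics/a4.png",cv2.resize(im,None,fx=8,fy=8,interpolation=cv2.INTER_CUBIC))
E
```

```text
pos [513.3 -12.3 131.6] x [ 4.2e-03 -8.0e-04 -1.0e+00] z [ 0.947 -0.32   0.004] shift [-0.617  9.055 -2.138] turn -5.397 F [0.2 0.7 0.9] w 64.2 t 8.28 q6 0.15
```

View pics/a4.png

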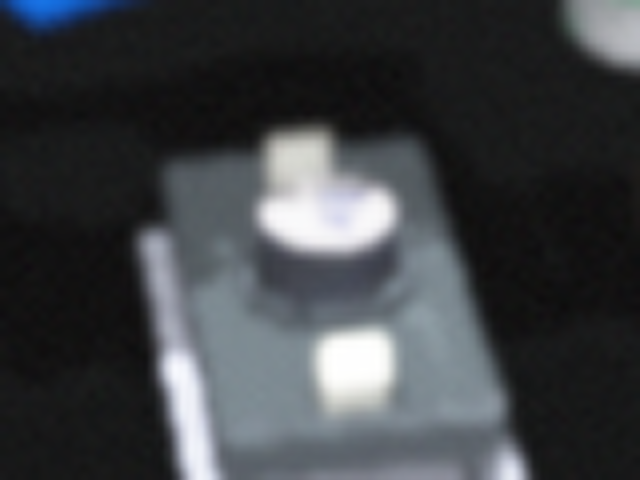

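The cylinder stands upright inside the ribs, with its top at about (292,262) in the scene picture. Next is the cover.

Request:
send_rows --series "0.4 -0.6 1.6 -0.4 -1.5; 0.4 -0.6 3.5 -0.8 -3; 0.4 -0.6 5.4 -1.3 -4.5; 0.4 -0.4 7.2 -1.7 -5.4; 0.4 0.2 8.5 -2 -5.4; 0.4 0.6 9.05 -2.14 -5.4; 0.4 0.6 9.05 -2.14 -5.4"

```text
time: 9.15
tool_pos: [537.3, 265.6, 109.3]
tcp_rot: [-2.858, 1.567, -2.712]
contact_force: [0.5, -0.2, 0.4]
grip_width: 63.9
```

```bash
python3 - <<'E'
from go import *
from m import *
import pickle
p,q=pickle.load(open("s0.pkl","rb"))
im=p["pixels"]
hsv=cv2.cvtColor(im,cv2.COLOR_RGB2HSV)
b=((hsv[...,0]>95)&(hsv[...,0]<120)&(hsv[...,1]>120)).astype(np.uint8);b[:, :150]=0;b[:,240:]=0;b[:235]=0;b[300:]=0
def draw(X,Y,a):
    R=np.array([[np.cos(a),-np.sin(a)],[np.sin(a),np.cos(a)]])
    m=np.zeros((480*8,640*8),np.uint8)
    def hull(sx,y0,y1,z0,z1):
        P=np.array([[x,y,z] for x in(-sx,sx) for y in(y0,y1) for z in(z0,z1)],float);P[:,:2]=P[:,:2]@R.T+[X,Y]
        h=cv2.convexHull(((proj(p,P)+.5)*8).astype(np.int32).reshape(-1,1,2));cv2.fillConvexPoly(m,h,255)
    hull(30,-35,35,0,29);hull(w,-62,62,0,4);hull(6,-25,25,29,49)
    for s in(-1,1):pass
    return cv2.resize(m,(640,480),interpolation=cv2.INTER_AREA)/255.
from scipy.optimize import minimize
# fill slots
bf=cv2.morphologyEx(b,cv2.MORPH_CLOSE,np.ones((1,1)))
cnt,_=cv2.findContours(b,cv2.RETR_EXTERNAL,cv2.CHAIN_APPROX_NONE);bf=np.zeros_like(b);cv2.drawContours(bf,[max(cnt,key=cv2.contourArea)],-1,1,-1)
for w in(28,30,32):
    f=lambda v:((draw(538+v[0],265+v[1],np.radians(8.3+v[2]))-bf)[230:300,150:240]**2).sum()
    r=minimize(f,[1,0,0],method="Nelder-Mead",options=dict(initial_simplex=[[0,0,0],[4,0,0],[0,4,0],[0,0,3]],xatol=.05,fatol=.05))
    print(w,r.x+[538,265,8.3],r.fun)
np.set_printoptions(linewidth=250,threshold=100000)
print(im[254:270,172:204].astype(float).mean(2).astype(int))
rel([539.5,265.6,31],np.radians(8.3))
E
```

```text
28 [539.15392627 265.34641227   9.17823185] 59.491457131872366
30 [539.1718185  265.27834924   8.76309107] 20.89302575932334
32 [540.02441812 265.26545607   8.37813889] 45.744513648596694
[[146 146 147 146 146 146 146 148 148 149 148 148 149 148 148 148 149 149 149 149 148 149 149 149 148 149 149 150 149 149 150  61]
 [146 146 146 146 147 147 148 148 148 148 149 149 149 149 148 149 149 149 148 149 148 148 148 149 149 149 149 149 149 149 151  64]
 [146 146 146 147 147 148 148 148 148 148 148 149 148 149 149 148 148 149 132 107 112 125 118 130 107 128 149 150 149 150 153  74]
 [146 145 147 147 148 147 148 148 148 148 148 149 121 106 121 122 125 137 140 142 146 147 145 150 120  72 110 149 150 150 149  88]
 [147 147 147 147 139 122 117 117 120 123 134 136 139 144 146 145 144 145 146 146 147 148 147 148 125  68  92 149 150 150 149  96]
 [147 142 123 121 131 136 141 145 146 145 143 143 145 145 146 148 148 147 147 148 149 149 150 151 133  67  78 128 150 151 151 147]
 [148 145 143 144 143 143 144 143 145 146 147 146 146 147 148 149 150 150 150 151 151 151 151 156 147  70  62 126 151 151 151 
[... 642 characters left out ...]
 150 152 152 149]
 [150 148 149 147 148 141 128 128 128 138 148 149 149 149 148 148 148 148 149 150 150 149 150 151 151 151 151 151 151 150 152 149]
 [151 148 148 148 148 147 148 149 148 148 148 148 148 148 149 149 149 150 150 149 149 150 150 151 150 151 152 151 152 151 151 152]
 [144 148 147 148 148 148 148 148 148 149 148 148 148 149 149 149 150 150 149 150 149 150 150 151 152 151 151 151 151 151 151 151]
 [140 147 148 148 148 148 148 147 148 148 149 148 148 148 150 149 150 150 149 150 150 150 150 151 151 151 152 152 151 151 152 151]]
pos [537.3 265.6 109.3] x [-0.0035 -0.0016 -1.    ] z [ 0.989  0.146 -0.004] shift [ 2.61  -0.007  0.083] turn 0.019 F [ 0.5 -0.2  0.4] w 63.9 t 9.15 q6 0.19
```

Request:
send_rows --series "0.4 1 0 0.06 -0.04; 0.4 2 0 0.06 -0.04; 0.4 2.5 0 0.06 -0.04; 0.4 2.55 0 0.06 -0.04; 0.4 2.55 0 0.06 -0.04; 0.4 2.55 0 0.06 -0.04"

```text
time: 9.9
tool_pos: [540.9, 266.0, 35.9]
tcp_rot: [0.128, 1.569, 0.277]
contact_force: [0.1, 0.5, -0.1]
grip_width: 64.5
```

```bash
python3 - <<'E'
from go import *
from m import *
q=capture("scene")
rel([539.2,265.3,31],np.radians(8.6))
c=(255,222)
im=q["pixels"][c[1]-40:c[1]+40,c[0]-50:c[0]+50,::-1]
cv2.imwrite(f"pics/a5.png",cv2.resize(im,None,fx=7,fy=7,interpolation=cv2.INTER_CUBIC))
E
```

```text
pos [540.8 266.   35.7] x [ 1.7e-03  5.0e-04 -1.0e+00] z [0.989 0.148 0.002] shift [ 0.158 -0.016 -0.057] turn -0.017 F [-0.3 -0.4  0.3] w 64.5 t 9.95 q6 0.18
```

View pics/a5.png

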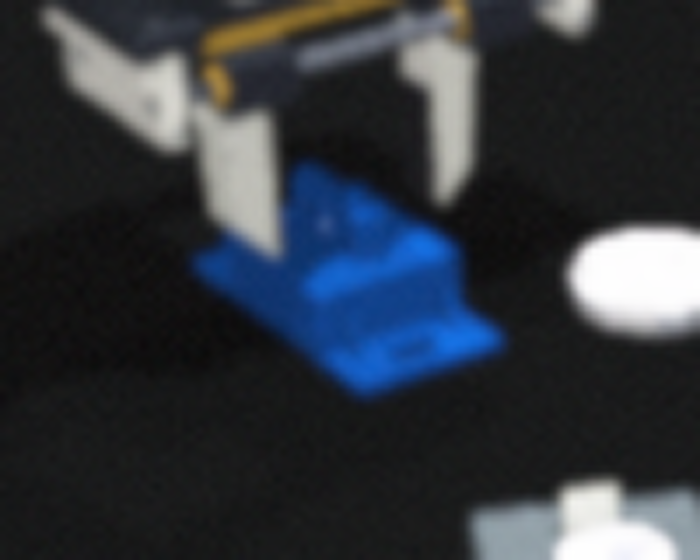

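The open fingers straddle the grip bar, which is at about (254,213) in the scene picture. I'll close on it.

Request:
send_rows --series "0.4 0.15 -0.01 -0.05 0; 0.4 0.16 -0.01 -0.05 0; -1 0.16 -0.01 -0.05 0; -1 0.16 -0.01 -0.05 0; -1 0.16 -0.01 -0.05 0; -1 0.16 -0.01 -0.05 0; -1 0.16 -0.01 -0.05 0; -1 0.16 -0.01 -0.05 0"

```text
time: 10.95
tool_pos: [538.8, 265.3, 29.9]
tcp_rot: [-2.08, 1.571, -1.931]
contact_force: [-0.1, 0.3, 0.7]
grip_width: 11.8
```

```bash
python3 - <<'E'
from go import *
rel([539.2,265.3,31],np.radians(8.6))
E
```

```text
pos [538.8 265.3  29.9] x [-0.e+00 -1.e-04 -1.e+00] z [ 0.989  0.148 -0.   ] shift [-0.038 -0.003  0.014] turn -0.017 F [-0.1  0.3  0.7] w 11.8 t 10.95 q6 0.18
```

Request:
send_rows --series "-1 -0.5 0 0 0; -1 -1.5 0 0 0; -1 -2.8 0 0 0; -1 -3.4 0 0 0; -1 -3.4 0 0 0"

```text
time: 11.58
tool_pos: [539.8, 265.7, 134.3]
tcp_rot: [0.167, 1.566, 0.315]
contact_force: [-0.7, 0.0, -1.3]
grip_width: 12.0
```

```bash
python3 - <<'E'
from go import *
rel([512.4,-12.8,125],-.326)
E
```

```text
pos [539.8 265.7 134.3] x [ 0.0042  0.0014 -1.    ] z [0.989 0.148 0.004] shift [ 0.294 -9.047 -2.279] turn 5.439 F [-0.7  0.  -1.3] w 12.0 t 11.57 q6 0.18
```

Request:
send_rows --series "-1 0.05 -1 -0.25 0.7; -1 0.1 -2.4 -0.6 1.5; -1 0.1 -4 -1 2.5; -1 0.1 -5.6 -1.4 3.5; -1 0.1 -7.1 -1.8 4.4; -1 0.1 -8.3 -2.1 5.1; -1 0.1 -9 -2.27 5.44; -1 0.1 -9.05 -2.28 5.44"

```text
time: 12.58
tool_pos: [510.7, -14.5, 128.2]
tcp_rot: [-2.89, 1.569, 3.065]
contact_force: [0.4, -0.0, -1.3]
grip_width: 11.5
```

Request:
send_rows --series "-1 0 0 0 0; -1 0 0 0 0; -1 0 0 0 0"

```text
time: 12.95
tool_pos: [511.3, -12.5, 128.8]
tcp_rot: [-2.99, 1.571, 2.968]
contact_force: [-0.3, -0.3, -1.8]
grip_width: 11.9
```

```bash
python3 - <<'E'
from go import *
from m import *
import pickle
p=capture("top");q=capture("scene");pickle.dump((dict(p),dict(q)),open("s1.pkl","wb"))
rel([512.4,-12.8,100],-.326)
for n,pp,c in(("t",p,(318,270)),("s",q,(292,245))):
    im=pp["pixels"][c[1]-50:c[1]+50,c[0]-65:c[0]+65,::-1]
    cv2.imwrite(f"pics/a6{n}.png",cv2.resize(im,None,fx=6,fy=6,interpolation=cv2.INTER_CUBIC))
E
```

```text
pos [511.3 -12.8 128.9] x [ 0. -0. -1.] z [ 0.948 -0.32   0.   ] shift [0.963 0.011 0.034] turn 0.009 F [-0.1  0.  -1.4] w 11.6 t 13.05 q6 0.15
```

View pics/a6t.png

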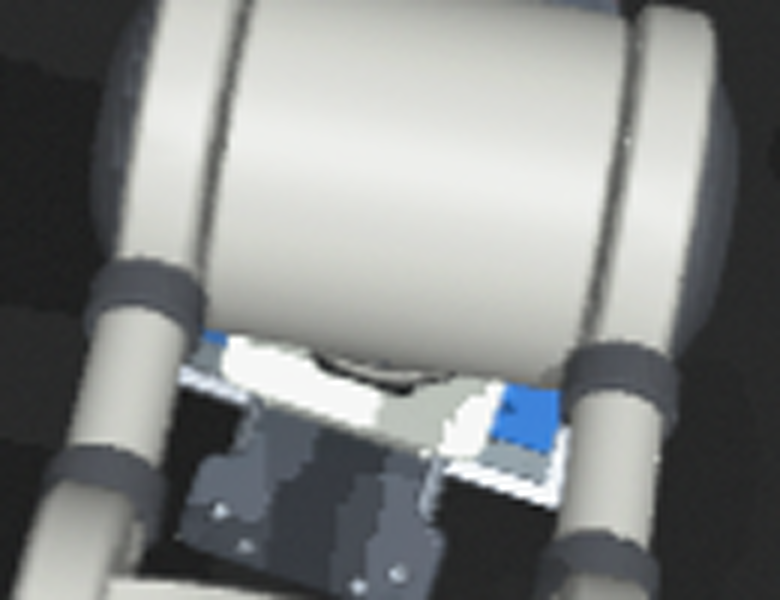

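View pics/a6s.png

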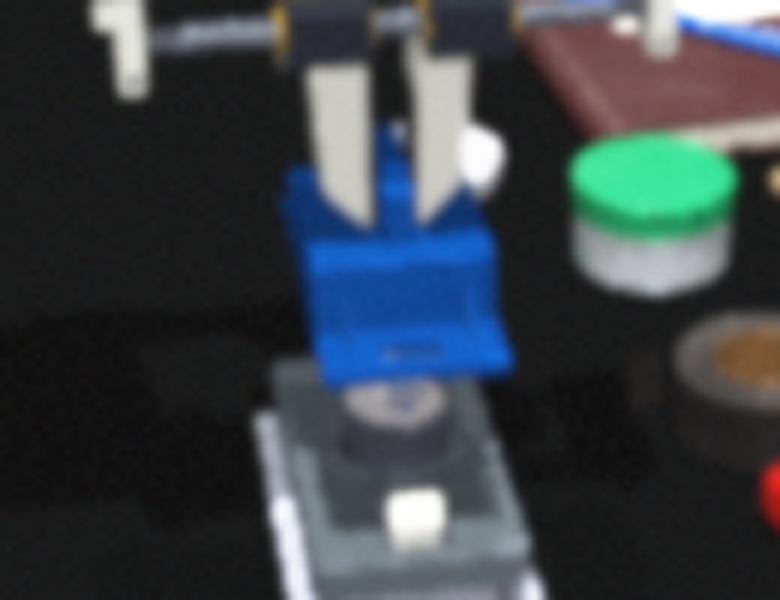

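```bash
python3 - <<'E'
from m import *
import pickle
p,q=pickle.load(open("s1.pkl","rb"))
a=-.326;R=np.array([[np.cos(a),-np.sin(a)],[np.sin(a),np.cos(a)]])
im=q["pixels"][:,:,::-1].copy();S=6
x0,y0=292-65,245-50
big=cv2.resize(im[195:295,227:357],None,fx=S,fy=S,interpolation=cv2.INTER_CUBIC)
def line(P,col):
    P=np.array(P,float);P[:,:2]=P[:,:2]@R.T+[511.3,-12.8]
    u=((proj(q,P)-[x0,y0]+.5)*S).astype(int);cv2.polylines(big,[u.reshape(-1,1,2)],True,col,1)
for dz,c in((99,(0,0,255)),):
    line([[30,-62,dz+4],[-30,-62,dz+4],[-30,-35,dz+4],[30,-35,dz+4]],c)
    line([[30,-62,dz],[-30,-62,dz]],c)
    line([[10,-53,dz+4],[-10,-53,dz+4],[-10,-47,dz+4],[10,-47,dz+4]],c)
    line([[30,-35,dz+29],[-30,-35,dz+29],[-30,35,dz+29],[30,35,dz+29]],c)
cv2.imwrite("pics/a7.png",big)
E
```

```text
(no output)
```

View pics/a7.png

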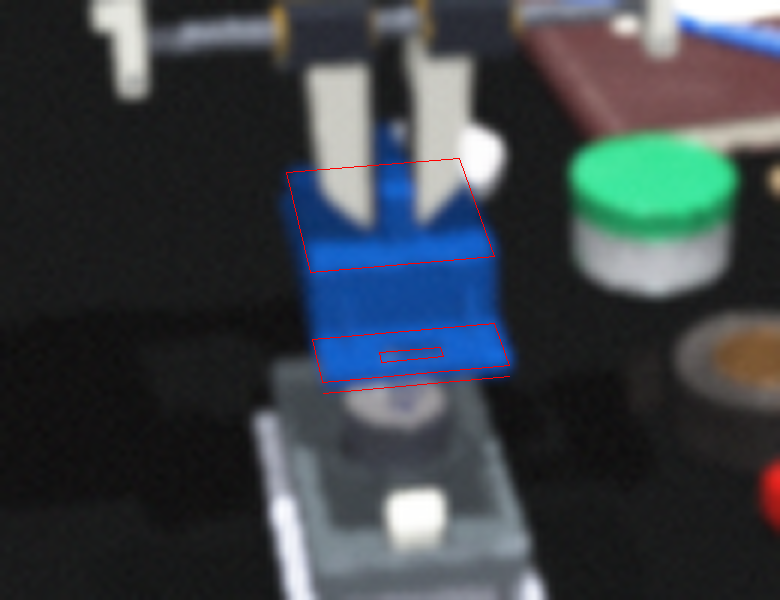

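```bash
cat > fit.py <<'E'
from m import *
from scipy.optimize import minimize
def mask(im,box):
    hsv=cv2.cvtColor(im,cv2.COLOR_RGB2HSV);x0,x1,y0,y1=box
    b=((hsv[...,0]>100)&(hsv[...,0]<120)&(hsv[...,1]>130)&(hsv[...,2]>60)).astype(np.uint8)
    m=np.zeros_like(b);m[y0:y1,x0:x1]=b[y0:y1,x0:x1];return m
def draw(q,X,Y,Z,a,rng=None):
    R=np.array([[np.cos(a),-np.sin(a)],[np.sin(a),np.cos(a)]]);m=np.zeros((3840,5120),np.uint8)
    for sx,y0,y1,z0,z1 in((30,-35,35,0,29),(30,-62,62,0,4),(6,-25,25,29,49)):
        P=np.array([[x,y,z] for x in(-sx,sx) for y in(y0,y1) for z in(z0,z1)],float);P[:,:2]=P[:,:2]@R.T+[X,Y];P[:,2]+=Z
        h=cv2.convexHull(((proj(q,P)+.5)*8).astype(np.int32).reshape(-1,1,2));cv2.fillConvexPoly(m,h,255)
    return cv2.resize(m,(640,480),interpolation=cv2.INTER_AREA)/255.
def fit(q,x,valid,box,b,freez=True):
    x0,x1,y0,y1=box
    def f(v):
        d=draw(q,x[0]+v[0],x[1]+v[1],x[2],x[3]+v[2]/60)
        return (((d-b)**2)*valid)[y0:y1,x0:x1].sum()
    r=minimize(f,[0,0,0],method="Nelder-Mead",options=dict(initial_simplex=[[0,0,0],[4,0,0],[0,4,0],[0,0,3]],xatol=.05,fatol=.05))
    return r.x,r.fun
E
python3 - <<'E'
from fit import *
import pickle
p,q=pickle.load(open("s0.pkl","rb"));p1,q1=pickle.load(open("s1.pkl","rb"))
box=(225,285,195,245);b=mask(q["pixels"],box);v=np.ones(b.shape)
print("init",fit(q,(539.2,265.3,0,np.radians(8.6)),v,box,b),b.sum())
box=(260,325,205,265);b=mask(q1["pixels"],box);v=np.ones(b.shape)
v[:236,278:310]=0  # fingers
for z in(98,99,100,101): print(z,fit(q1,(511.3,-12.8,z,-.326),v,box,b))
print(b.sum())
E
```

```text
init (array([0.30283127, 0.54664474, 1.83359734]), np.float64(87.46093041138025)) 915
98 (array([2.29269946, 3.26816332, 0.59088322]), np.float64(32.41719338715879))
99 (array([1.45205285, 1.9623307 , 0.63836306]), np.float64(31.548235294117646))
100 (array([0.91219418, 0.55279859, 0.72823737]), np.float64(29.93650134563629))
101 (array([ 0.43213627, -0.54339385,  0.89793515]), np.float64(29.069250288350634))
1051
```

The cover in the hand is within about 1 mm of centre over the carrier. I'll lower it to just above the hooks and check again.

Request:
send_rows --series "-1 0.4 0 0.02 0; -1 0.9 0 0.02 0; -1 1.3 0 0.02 0; -1 1.45 0 0.02 0; -1 1.45 0 0.02 0; -1 1.45 0 0.02 0"

```text
time: 13.8
tool_pos: [512.2, -13.6, 85.7]
tcp_rot: [0.065, 1.57, -0.261]
contact_force: [-0.1, 0.7, -0.7]
grip_width: 11.8
```

```bash
python3 - <<'E'
from go import *
from m import *
import pickle
q=capture("scene");pickle.dump(dict(q),open("s2.pkl","wb"))
rel([512.3,-12.8,78],-.326)
o=get_obs()["tool_pos"]
a=-.326;R=np.array([[np.cos(a),-np.sin(a)],[np.sin(a),np.cos(a)]])
im=q["pixels"][:,:,::-1].copy();S=6
x0,y0=227,205
big=cv2.resize(im[y0:y0+100,x0:x0+130],None,fx=S,fy=S,interpolation=cv2.INTER_CUBIC);raw=big.copy()
def line(P,col):
    P=np.array(P,float);P[:,:2]=P[:,:2]@R.T+o[:2]
    u=((proj(q,P)-[x0,y0]+.5)*S).astype(int);cv2.polylines(big,[u.reshape(-1,1,2)],True,col,1)
dz=o[2]-30;c=(0,0,255)
line([[30,-62,dz+4],[-30,-62,dz+4],[-30,-35,dz+4],[30,-35,dz+4]],c)
line([[30,-62,dz],[-30,-62,dz]],c)
line([[30,-35,dz+29],[-30,-35,dz+29],[-30,35,dz+29],[30,35,dz+29]],c)
cv2.imwrite("pics/a8.png",big);cv2.imwrite("pics/a8r.png",raw)
E
```

```text
pos [512.2 -13.6  85.8] x [ 9.e-04 -2.e-04 -1.e+00] z [ 0.947 -0.32   0.001] shift [ 0.26   0.025 -0.006] turn -0.002 F [ 1.2  0.8 -1.2] w 12.0 t 13.85 q6 0.15
```

View pics/a8.png

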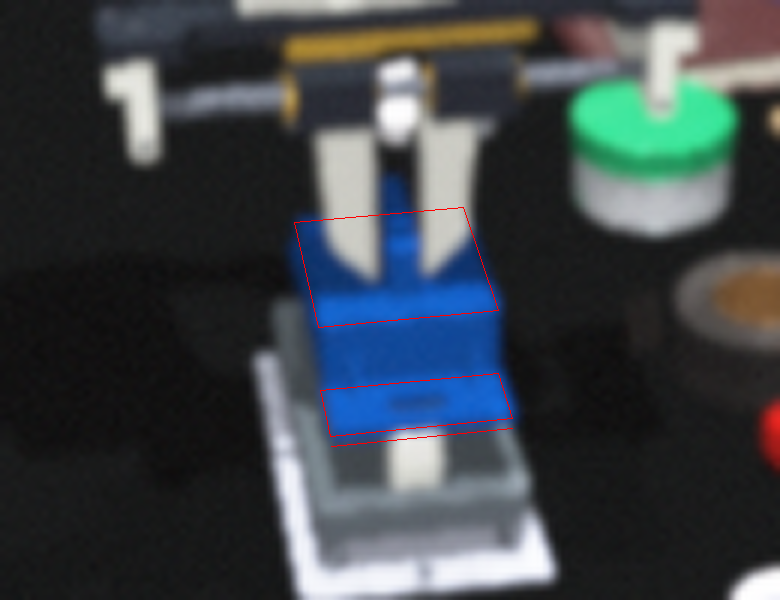

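View pics/a8r.png

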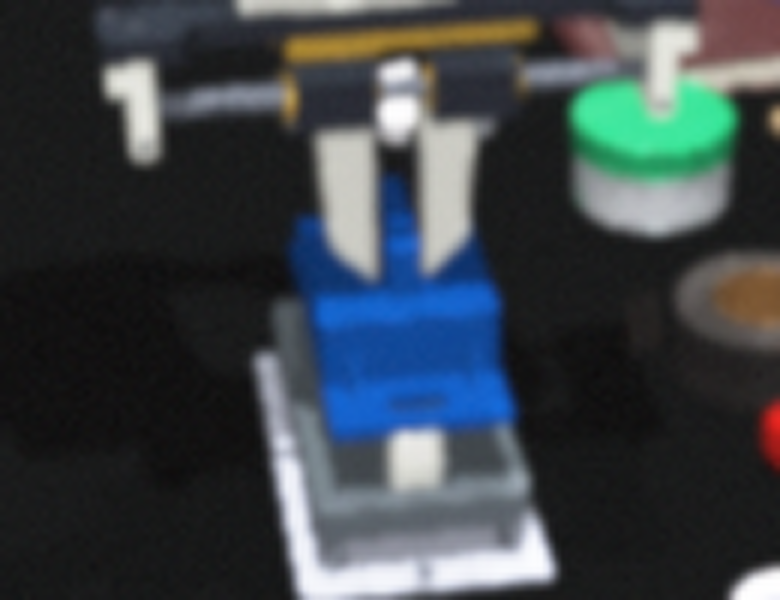

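Request:
send_rows --series "-1 0.1 0.01 0 0; -1 0.2 0.01 0 0; -1 0.3 0.01 0 0; -1 0.35 0.01 0 0; -1 0.4 0.01 0 0; -1 0.4 0.01 0 0"

```text
time: 14.6
tool_pos: [512.0, -13.2, 73.3]
tcp_rot: [-2.487, 1.571, -2.814]
contact_force: [0.9, 0.9, -0.7]
grip_width: 11.6
```

Request:
send_rows --series "-1 0.04 0 0 0; -1 0.08 0 0 0; -1 0.1 0 0 0; -1 0.1 0 0 0"

```text
time: 15.1
tool_pos: [512.0, -13.2, 70.4]
tcp_rot: [-1.782, 1.571, -2.108]
contact_force: [0.6, 0.1, -1.0]
grip_width: 11.6
```

```bash
python3 - <<'E'
from go import *
rel([512.3,-12.8,62],-.326)
E
```

```text
pos [512.  -13.2  70.4] x [-1.e-04 -1.e-04 -1.e+00] z [ 0.947 -0.32  -0.   ] shift [0.279 0.016 0.006] turn -0.001 F [ 0.6  0.1 -1. ] w 11.6 t 15.1 q6 0.15
```

Request:
send_rows --series "-1 0.03 0.01 0 0; -1 0.06 0.01 0 0; -1 0.06 0.01 0 0"

```text
time: 15.48
tool_pos: [512.0, -12.9, 68.5]
tcp_rot: [-2.387, 1.571, -2.713]
contact_force: [0.2, 0.3, -1.6]
grip_width: 11.5
```

Request:
send_rows --series "-1 0.03 0 0 0; -1 0.06 0 0 0; -1 0.06 0 0 0"

```text
time: 15.85
tool_pos: [512.2, -12.9, 66.9]
tcp_rot: [-0.033, 1.571, -0.359]
contact_force: [-0.5, -0.0, 1.0]
grip_width: 12.0
```

Request:
send_rows --series "-1 0.03 0 0 0; -1 0.06 0 0 0; -1 0.06 0 0 0"

```text
time: 16.23
tool_pos: [512.2, -12.9, 65.0]
tcp_rot: [-0.138, 1.571, -0.464]
contact_force: [-0.2, -0.3, 1.6]
grip_width: 12.0
```

Request:
send_rows --series "-1 0.03 0 0 0; -1 0.06 0 0 0; -1 0.06 0 0 0"

```text
time: 16.6
tool_pos: [512.3, -12.9, 63.5]
tcp_rot: [0.042, 1.57, -0.284]
contact_force: [-0.2, 1.0, 4.1]
grip_width: 12.1
```

Request:
send_rows --series "-1 0.03 0 0 0; -1 0.06 0 0 0; -1 0.06 0 0 0"

```text
time: 16.98
tool_pos: [512.6, -13.0, 62.3]
tcp_rot: [0.1, 1.569, -0.226]
contact_force: [-1.3, 0.1, 9.4]
grip_width: 11.9
```

Request:
send_rows --series "-1 0.03 0 0 0; -1 0.05 0 0 0; -1 0.05 0 0 0"

```text
time: 17.35
tool_pos: [512.9, -13.1, 61.3]
tcp_rot: [0.103, 1.568, -0.223]
contact_force: [-1.9, 0.5, 14.4]
grip_width: 11.4
```

Request:
send_rows --series "-1 0.02 0 0 0; -1 0.02 0 0 0"

```text
time: 17.6
tool_pos: [513.1, -13.1, 60.9]
tcp_rot: [0.103, 1.568, -0.223]
contact_force: [-2.1, 0.4, 15.0]
grip_width: 11.9
```

Request:
send_rows --series "-1 0.02 0 0 0; -1 0.02 0 0 0"

```text
time: 17.85
tool_pos: [513.2, -13.1, 60.6]
tcp_rot: [0.096, 1.568, -0.23]
contact_force: [-3.1, 1.4, 17.5]
grip_width: 11.7
```

Request:
send_rows --series "-1 0.02 0 0 0; -1 0.02 0 0 0"

```text
time: 18.1
tool_pos: [513.1, -12.6, 59.0]
tcp_rot: [0.434, 1.568, 0.107]
contact_force: [1.3, 3.1, 2.8]
grip_width: 11.6
```

Request:
send_rows --series "-1 0.02 0 0 0; -1 0.03 0 0 0"

```text
time: 18.35
tool_pos: [512.9, -12.7, 58.1]
tcp_rot: [0.279, 1.569, -0.047]
contact_force: [-0.0, 3.1, 12.8]
grip_width: 11.5
```

Request:
send_rows --series "-1 0.02 0 0 0; -1 0.03 0 0 0"

```text
time: 18.6
tool_pos: [512.9, -12.7, 58.0]
tcp_rot: [0.232, 1.568, -0.093]
contact_force: [-3.2, 4.2, 20.9]
grip_width: 12.1
```

```bash
python3 - <<'E'
from go import *
from m import *
import pickle
q=capture("scene")
rel([512.3,-12.8,62],-.326)
im=q["pixels"][:,:,::-1].copy();S=6
x0,y0=227,205
cv2.imwrite("pics/a9.png",cv2.resize(im[y0:y0+100,x0:x0+130],None,fx=S,fy=S,interpolation=cv2.INTER_CUBIC))
E
```

```text
pos [512.9 -12.7  58. ] x [ 2.4e-03 -2.0e-04 -1.0e+00] z [ 0.947 -0.32   0.002] shift [-0.134 -0.01  -0.017] turn 0.002 F [-2.2  3.6 18.9] w 11.6 t 18.65 q6 0.15
```

View pics/a9.png

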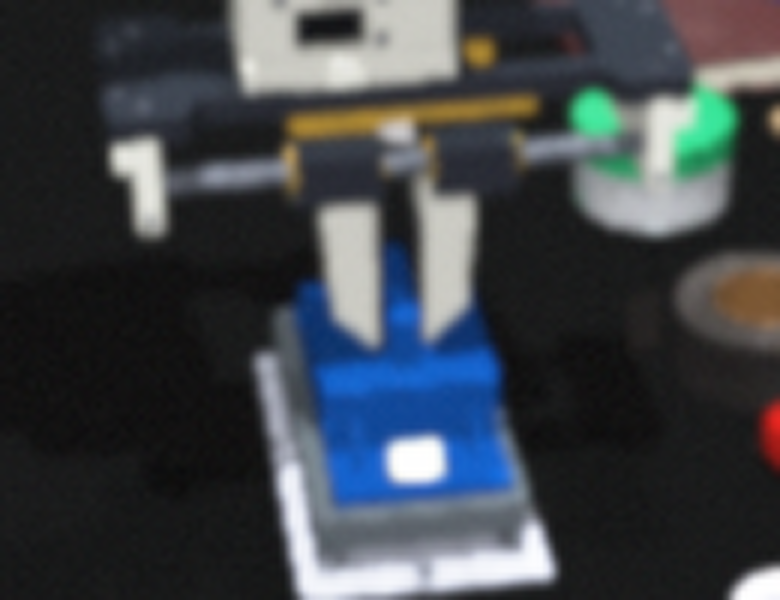

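Request:
send_rows --series "-1 0.02 0 0 0; -1 0.02 0 0 0"

```text
time: 18.9
tool_pos: [512.9, -12.7, 58.0]
tcp_rot: [0.218, 1.568, -0.108]
contact_force: [-2.8, 2.9, 24.2]
grip_width: 11.5
```

```bash
python3 - <<'E'
from go import *
rel([512.3,-12.8,62],-.326);print(get_obs()["moment"])
E
```

```text
pos [512.9 -12.7  58. ] x [ 2.8e-03 -3.0e-04 -1.0e+00] z [ 0.947 -0.32   0.003] shift [-0.135 -0.009 -0.019] turn 0.002 F [-2.8  2.9 24.2] w 11.5 t 18.9 q6 0.15
[ 0.38980451  0.81101292 -0.0040569 ]
```

The push dropped from 17.5 to 2.8 N with 1.6 mm of travel, then went hard at a constant height. I'll unload, let go and look.

Request:
send_rows --series "-1 -0.05 0 0 0; -1 -0.1 0 0 0; -1 -0.17 0 0 0; -1 -0.22 0 0 0; -1 -0.22 0 0 0"

```text
time: 19.52
tool_pos: [511.8, -13.0, 62.0]
tcp_rot: [-2.694, 1.57, -3.02]
contact_force: [1.0, 0.4, 1.1]
grip_width: 11.7
```

```bash
python3 - <<'E'
from go import *
rel([512.3,-12.8,62],-.326);print(get_obs()["moment"])
E
```

```text
pos [511.8 -13.   62. ] x [-9.e-04 -1.e-04 -1.e+00] z [ 0.947 -0.32  -0.001] shift [0.001 0.013 0.015] turn -0.003 F [1.  0.4 1.1] w 11.7 t 19.52 q6 0.15
[-0.15355597 -0.15735245 -0.01215377]
```

Request:
send_rows --series "0 0 0 0 0; 0 0 0 0 0; 0 0 0 0 0; 0 -0.5 0 0 0; 0 -1.5 0 0 0; 0 -3 0 0 0; 0 -4 0 0 0; 0 -4 0 0 0"

```text
time: 20.52
tool_pos: [513.6, -13.1, 185.7]
tcp_rot: [0.142, 1.564, -0.184]
contact_force: [-0.6, -0.1, -0.5]
grip_width: 45.9
```

Request:
send_rows --series "0 0 -1.5 0 0; 0 0 -3 0 0; 0 0 -5 0 0; 0 0 -6 0 0; 0 0 -7 0 0; 0 0 -8 0 0; 0 0 -8 0 0"

```text
time: 21.4
tool_pos: [434.2, -241.4, 181.7]
tcp_rot: [3.014, 1.569, 2.685]
contact_force: [0.0, 0.9, 0.4]
grip_width: 45.7
```

```bash
python3 - <<'E'
from go import *
from fit import *
import pickle
p=capture("top");q=capture("scene");pickle.dump((dict(p),dict(q)),open("s3.pkl","wb"))
rel([512.3,-12.8,62],-.326)
S=6
for n,pp,x0,y0 in(("t",p,255,225),("s",q,227,205)):
    cv2.imwrite(f"pics/b1{n}.png",cv2.resize(pp["pixels"][y0:y0+100,x0:x0+130,::-1],None,fx=S,fy=S,interpolation=cv2.INTER_CUBIC))
for th in("cover","cover_end_a","cover_grip","hook_left_tip"):
  print(th,[(d["point"],round(d["score"],2)) for pp in(p,q) for d in place_of(pp,th)])
E
```

```text
pos [ 434.9 -239.7  181.8] x [-9.0e-04  1.1e-03 -1.0e+00] z [ 0.947 -0.321 -0.001] shift [4.001 7.989 0.02 ] turn -0.011 F [-0.2 -0.  -0.4] w 46.0 t 21.5 q6 -0.33
cover [([511.9, -13.3, 28.0], 0.73), ([512.7, -12.6, 28.9], 0.66)]
cover_end_a [([493.2, -68.3, 32.7], 0.86), ([528.9, 42.2, 31.8], 0.68), ([514.4, -12.6, 30.3], 0.66), ([490.9, -69.7, 31.9], 0.79), ([528.6, 40.4, 30.8], 0.7)]
cover_grip [([509.6, -15.5, 69.1], 0.75), ([511.3, -15.0, 70.3], 0.6)]
hook_left_tip [([525.5, 39.4, 46.6], 0.56)]
```

View pics/b1t.png

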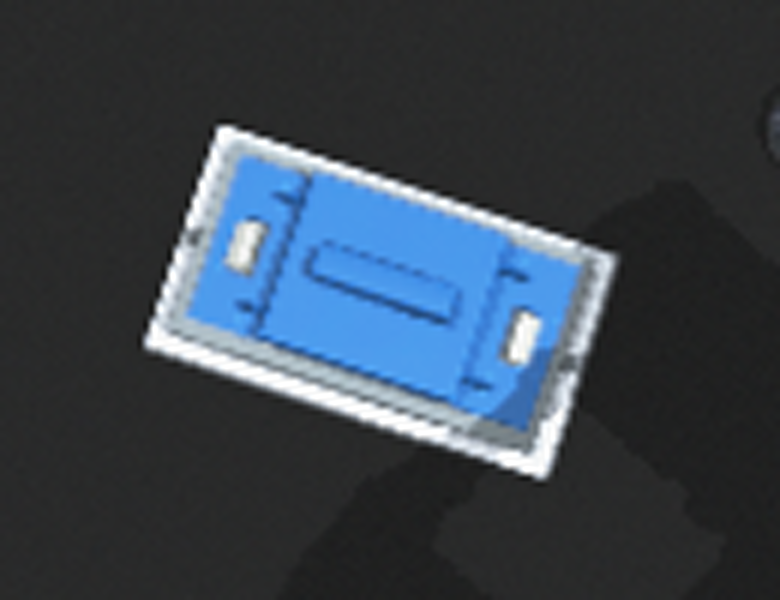

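View pics/b1s.png

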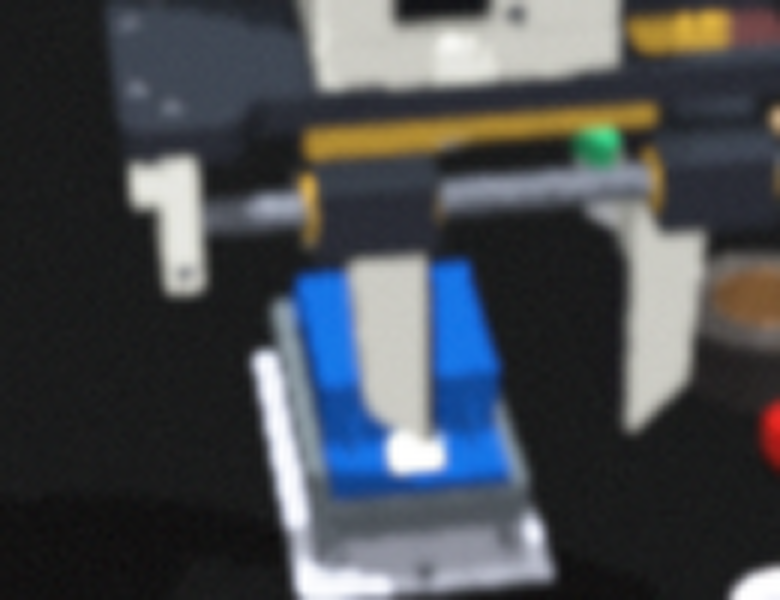

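Both hooks show through their slots at top-view pixels (296,266) and (342,281), and the cover is centred. Tilt can't be judged from these pictures, so I'll press on each end of the bar with closed fingers and compare heights.

```bash
python3 - <<'E'
from go import *
rel([518.8,6.1,100],-.326)
E
```

```text
pos [ 435.4 -239.8  182.4] x [ 1.e-04 -1.e-04 -1.e+00] z [ 0.948 -0.32   0.   ] shift [2.745 8.657 0.014] turn 0.007 F [ 0.8 -0.3 -0. ] w 45.8 t 21.9 q6 -0.33
```

Request:
send_rows --series "-1 0 1.5 0 0; -1 0 3.2 0 0; -1 0 5 0 0; -1 0 6.8 0 0; -1 0.7 8.2 0 0; -1 1.8 8.65 0 0; -1 2.6 8.65 0 0; -1 2.74 8.65 0 0"

```text
time: 22.9
tool_pos: [517.3, 6.1, 98.7]
tcp_rot: [-2.924, 1.568, 3.034]
contact_force: [-0.3, 0.2, 0.9]
grip_width: 0.6
```

Request:
send_rows --series "-1 0.2 0 0 0; -1 0.4 0 0 0; -1 0.5 0 0 0; -1 0.5 0 0 0"

```text
time: 23.4
tool_pos: [518.4, 5.4, 85.2]
tcp_rot: [-0.389, 1.571, -0.715]
contact_force: [0.3, -0.1, 1.0]
grip_width: 0.7
```

```bash
python3 - <<'E'
from go import *
rel([518.8,6.1,82],-.326)
E
```

```text
pos [518.4   5.4  85.2] x [ 1.e-04 -1.e-04 -1.e+00] z [ 0.947 -0.321  0.   ] shift [0.107 0.026 0.007] turn -0.004 F [ 0.3 -0.1  1. ] w 0.7 t 23.4 q6 0.19
```

Request:
send_rows --series "-1 0.06 0 0 0; -1 0.12 0 0 0; -1 0.18 0 0 0; -1 0.22 0 0 0; -1 0.22 0 0 0"

```text
time: 24.02
tool_pos: [518.4, 5.5, 78.5]
tcp_rot: [-0.205, 1.571, -0.531]
contact_force: [0.1, -0.4, 0.9]
grip_width: 0.3
```

Request:
send_rows --series "-1 0.03 0 0 0; -1 0.05 0 0 0; -1 0.05 0 0 0"

```text
time: 24.4
tool_pos: [518.5, 5.6, 77.6]
tcp_rot: [0.041, 1.57, -0.285]
contact_force: [-1.2, 0.6, 5.8]
grip_width: 0.4
```

Request:
send_rows --series "-1 0.03 0 0 0; -1 0.03 0 0 0"

```text
time: 24.65
tool_pos: [518.5, 5.5, 77.4]
tcp_rot: [0.07, 1.57, -0.256]
contact_force: [-3.4, 0.3, 12.9]
grip_width: 0.2
```

Request:
send_rows --series "-1 0.03 0 0 0; -1 0.03 0 0 0"

```text
time: 24.9
tool_pos: [518.6, 5.6, 77.3]
tcp_rot: [0.088, 1.569, -0.238]
contact_force: [-6.0, 1.4, 19.5]
grip_width: 0.7
```

Request:
send_rows --series "-1 0.02 0 0 0; -1 0.02 0 0 0"

```text
time: 25.15
tool_pos: [518.6, 5.6, 77.2]
tcp_rot: [0.096, 1.569, -0.23]
contact_force: [-7.8, 1.2, 23.7]
grip_width: 0.4
```

Request:
send_rows --series "-1 -0.2 0 0 0; -1 -0.45 0 0 0; -1 -0.45 0 0 0; -1 -0.45 -0.7 0 0; -1 -0.45 -1.33 0 0; -1 -0.45 -1.33 0 0; -1 -0.3 -1.33 0 0; -1 -0.3 -1.33 0 0"

```text
time: 26.15
tool_pos: [505.4, -31.8, 83.1]
tcp_rot: [-3.079, 1.57, 2.879]
contact_force: [0.7, -0.0, -0.4]
grip_width: 0.3
```

```bash
python3 - <<'E'
from go import *
rel([506,-31.7,78.5],-.326)
E
```

```text
pos [505.4 -31.8  83.1] x [-8.e-04  2.e-04 -1.e+00] z [ 0.947 -0.32  -0.001] shift [0.154 0.009 0.018] turn 0.002 F [ 0.7 -0.  -0.4] w 0.3 t 26.15 q6 0.11
```

Request:
send_rows --series "-1 0.04 0 0.02 0; -1 0.08 0 0.02 0; -1 0.12 0 0.02 0; -1 0.15 0 0.02 0; -1 0.15 0 0.02 0"

```text
time: 26.78
tool_pos: [506.2, -32.4, 79.1]
tcp_rot: [0.205, 1.571, -0.121]
contact_force: [1.0, -0.1, 0.3]
grip_width: 0.4
```

Request:
send_rows --series "-1 0.03 0 0 0; -1 0.05 0 0 0; -1 0.05 0 0 0"

```text
time: 27.15
tool_pos: [506.2, -32.4, 77.7]
tcp_rot: [0.189, 1.571, -0.138]
contact_force: [-0.2, 1.4, 1.7]
grip_width: 0.5
```

Request:
send_rows --series "-1 0.03 0 0 0; -1 0.03 0 0 0"

```text
time: 27.4
tool_pos: [506.3, -32.4, 77.5]
tcp_rot: [0.046, 1.57, -0.28]
contact_force: [-2.3, 2.1, 9.6]
grip_width: 0.4
```

Both bar ends go hard at the same height: 77.4 mm at +y and 77.5 mm at -y, at about 10–13 N. The cover is level and home, so I'll retreat and take a last look.

Request:
send_rows --series "-1 -0.3 0 0 0; -1 -1.5 0 0 0; -1 -3 0 0 0; -1 -4.5 -1 0 0; -1 -5 -2.5 0 0; -1 -5 -4.5 0 0; -1 -5 -6 0 0; -1 -5 -7 0 0"

```text
time: 28.4
tool_pos: [437.8, -233.4, 226.9]
tcp_rot: [-1.654, 1.57, -1.982]
contact_force: [0.8, 0.3, 0.5]
grip_width: 0.5
```

Request:
send_rows --series "-1 0 -1 -1 0; -1 0 -1.5 -2 0; -1 0 -1.5 -2 0; -1 0 -1.5 -2 0"

```text
time: 28.9
tool_pos: [368.1, -255.0, 227.1]
tcp_rot: [-0.345, 1.57, -0.672]
contact_force: [-0.3, 1.1, -0.6]
grip_width: 0.4
```

```bash
python3 - <<'E'
from go import *
from fit import *
import pickle
p=capture("top");q=capture("scene")
rel([512.3,-12.8,62],-.326)
S=6
for n,pp,x0,y0 in(("t",p,255,225),("s",q,227,205)):
    cv2.imwrite(f"pics/b2{n}.png",cv2.resize(pp["pixels"][y0:y0+100,x0:x0+130,::-1],None,fx=S,fy=S,interpolation=cv2.INTER_CUBIC))
box=(275,360,245,305);b=mask(p["pixels"],box);cnt,_=cv2.findContours(b,cv2.RETR_EXTERNAL,cv2.CHAIN_APPROX_NONE);bf=np.zeros_like(b);cv2.drawContours(bf,[max(cnt,key=cv2.contourArea)],-1,1,-1)
print(fit(p,(512.3,-12.8,32,-.326),np.ones(b.shape),box,bf))
for th in("cotton_tin","ref_block","tape_roll"):print(th,[(d["point"],round(d["score"],2)) for d in place_of(p,th)][:1])
E
```

```text
pos [ 368.4 -254.7  226.8] x [ 4.e-04 -3.e-04 -1.e+00] z [ 0.948 -0.32   0.001] shift [5.493 9.174 1.966] turn 0.008 F [-0.4 -0.2 -0.2] w 0.4 t 29.0 q6 -0.45
(array([0.95853025, 0.29724875, 0.04405683]), np.float64(32.893810073048826))
cotton_tin [([690.8, 113.0, -4.5], 0.83)]
ref_block [([644.3, 222.7, 0.4], 0.7)]
tape_roll [([664.7, -17.3, 0.3], 0.65)]
```

View pics/b2t.png

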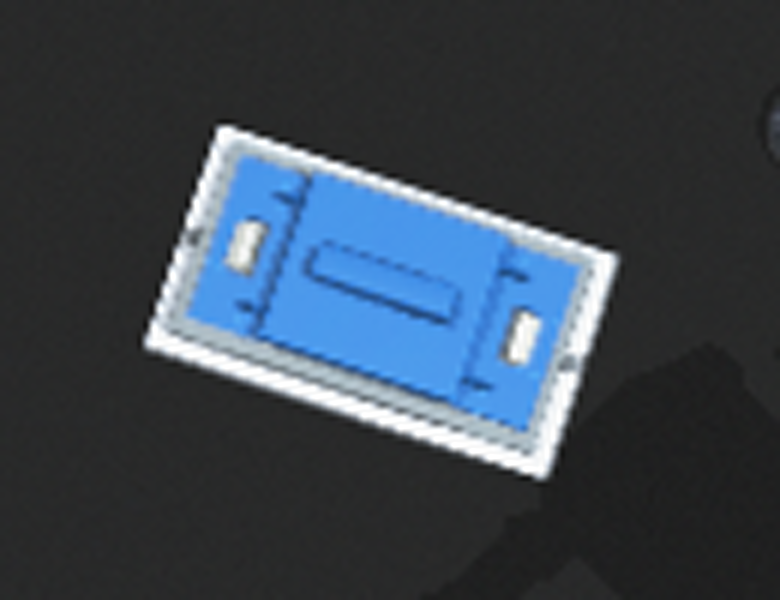

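View pics/b2s.png

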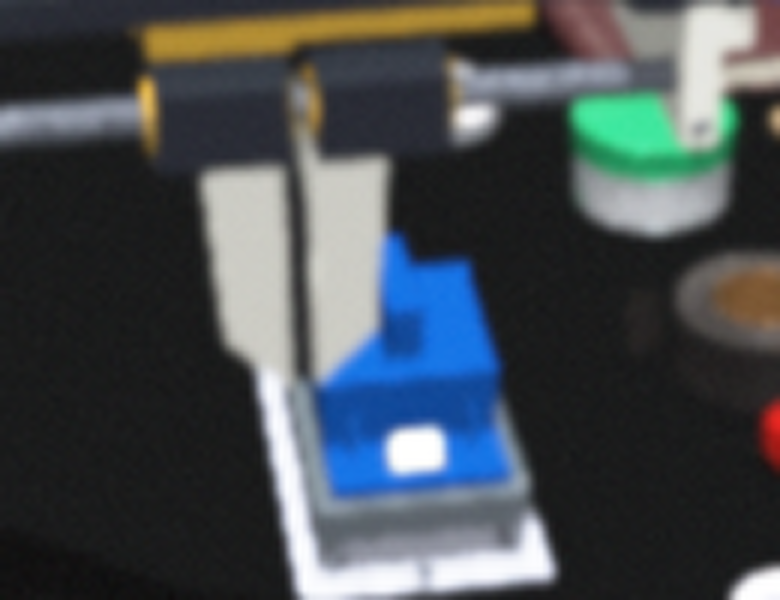

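The cover lies level and centred. Both hook heads stand out of their slots at top-view pixels (296,266) and (342,281), and the arm is clear. I'm handing the job in.

```bash
python3 - <<'E'
from plant import *
print(close_job())
E
```

```text
the job is handed in; nothing more can be done
None
```

I put the rightmost steel cylinder in the carrier's nest, let go of it, and snapped the blue cover on over it. I handed the job in at about 29 s; no verdict was reported.

- **Snap:** The push reached 17.5 N, then dropped to 2.8 N with 1.6 mm of travel. After that it was hard at a constant height. The highest force I read while pressing was about 24 N.
- **Level:** Pressing each end of the grip bar with closed fingers met hard resistance at 77.4 mm (+y) and 77.5 mm (-y), with no further click.
- **Position:** The last top picture shows both hooks through their slots. The cover fits to within about 1 mm of centre and in line with the carrier.
- **Bystanders:** The tin, reference block and tape roll were found at their starting places, within the networks' error.

**Limits of the checks:**
- I saw only one force drop, so two separate clicks are inferred from its size and the equal end heights.
- During the end presses I felt less spring force than the 1–7 N described. The stop height still agreed with the earlier press.
- Once covered, the cylinder could not be seen. It stood upright in the ribs in the last picture before the cover went on.

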